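Line up the reagent jars by size

TASK

Set the four amber jars out on the dosing strip, one centred on each round blue pad, in order of size: the biggest on the pad next to the upright steel post, then getting smaller along the strip to the tiniest at the other end. Keep every jar upright, and leave all four standing still.

Things in the scene. Friction and masses are not known exactly. Their poses are not given: they have to be found in the camera images.
- jar_tiny: Loose upright round jar, 36 mm in diameter and 55 mm tall, straight-sided with no narrower neck: amber body with a paper band, black lid (top 18 mm) of the same diameter. The four jars are alike but for size (36x55, 42x70, 48x85, 54x100 mm); each weighs 0.05 to 0.3 kg. Starts standing on the bench, in the robot-side half of the work area. Origin: centre of the underside; z up along the jar's axis.
- jar_small: Loose upright round jar, 42 mm in diameter and 70 mm tall, straight-sided with no narrower neck: amber body with a paper band, black lid (top 18 mm) of the same diameter. The four jars are alike but for size (36x55, 42x70, 48x85, 54x100 mm); each weighs 0.05 to 0.3 kg. Starts standing on the bench, in the robot-side half of the work area. Origin: centre of the underside; z up along the jar's axis.
- jar_large: Loose upright round jar, 48 mm in diameter and 85 mm tall, straight-sided with no narrower neck: amber body with a paper band, black lid (top 18 mm) of the same diameter. The four jars are alike but for size (36x55, 42x70, 48x85, 54x100 mm); each weighs 0.05 to 0.3 kg. Starts standing on the bench, in the robot-side half of the work area. Origin: centre of the underside; z up along the jar's axis.
- jar_biggest: Loose upright round jar, 54 mm in diameter and 100 mm tall, straight-sided with no narrower neck: amber body with a paper band, black lid (top 18 mm) of the same diameter. The four jars are alike but for size (36x55, 42x70, 48x85, 54x100 mm); each weighs 0.05 to 0.3 kg. Starts standing on the bench, in the robot-side half of the work area. Origin: centre of the underside; z up along the jar's axis.
- pad_a: Fixed round blue rubber pad, 68 mm in diameter and 3 mm thick, an end pad of the row of four on the dosing strip (a flat fixed aluminium bar, 90 x 430 mm, 10 mm high, far side of the work area). Pads stand in one straight row a, b, c, d, 80 mm from centre to centre. Origin: centre of the pad's underside, 10 mm above the bench, so a jar on it stands 13 mm above the bench; its x axis points across the strip and its y axis along it, from pad_d towards pad_a.
- pad_b: Fixed round blue rubber pad, 68 mm in diameter and 3 mm thick, the inner pad next to pad_a of the row of four on the dosing strip (a flat fixed aluminium bar, 90 x 430 mm, 10 mm high, far side of the work area). Pads stand in one straight row a, b, c, d, 80 mm from centre to centre. Origin: centre of the pad's underside, 10 mm above the bench, so a jar on it stands 13 mm above the bench; its x axis points across the strip and its y axis along it, from pad_d towards pad_a.
- pad_c: Fixed round blue rubber pad, 68 mm in diameter and 3 mm thick, the inner pad next to pad_d of the row of four on the dosing strip (a flat fixed aluminium bar, 90 x 430 mm, 10 mm high, far side of the work area). Pads stand in one straight row a, b, c, d, 80 mm from centre to centre. Origin: centre of the pad's underside, 10 mm above the bench, so a jar on it stands 13 mm above the bench; its x axis points across the strip and its y axis along it, from pad_d towards pad_a.
- pad_d: Fixed round blue rubber pad, 68 mm in diameter and 3 mm thick, the other end pad of the row of four on the dosing strip (a flat fixed aluminium bar, 90 x 430 mm, 10 mm high, far side of the work area). Pads stand in one straight row a, b, c, d, 80 mm from centre to centre. Origin: centre of the pad's underside, 10 mm above the bench, so a jar on it stands 13 mm above the bench; its x axis points across the strip and its y axis along it, from pad_d towards pad_a.
- post: Fixed upright steel post with a black top, 18 mm in diameter and 60 mm tall, standing on the strip 70 mm beyond the centre of one of the end pads (pad_a or pad_d, it varies; the other end has only a flat steel button 8 mm high). It marks the end for the biggest jar. Origin: centre of its underside, 10 mm above the bench.

How it is judged:
At the end, for the whole second after the job is handed in: From the post's end, the biggest, large, small and tiny jars stand on the first to fourth pad, each within 15 mm of the pad's centre, its underside on the pad (within 4 mm), upright within 0.1 rad and at rest (under 0.02 m/s and 0.2 rad/s) (((horizontal distance between post and pad_a below 0.15 m and horizontal distance between jar_biggest and pad_a below 0.015 m and horizontal distance between jar_large and pad_b below 0.015 m and horizontal distance between jar_small and pad_c below 0.015 m and horizontal distance between jar_tiny and pad_d below 0.015 m) or (horizontal distance between post and pad_d below 0.15 m and horizontal distance between jar_biggest and pad_d below 0.015 m and horizontal distance between jar_large and pad_c below 0.015 m and horizontal distance between jar_small and pad_b below 0.015 m and horizontal distance between jar_tiny and pad_a below 0.015 m)) and height (world z) of jar_tiny between 0.009 and 0.017 m and angle between each of jar_tiny, jar_small, jar_large, jar_biggest's own z axis and vertical below 0.1 rad and linear speed of each of jar_tiny, jar_small, jar_large, jar_biggest below 0.02 m/s and angular speed of each of jar_tiny, jar_small, jar_large, jar_biggest below 0.2 rad/s and height (world z) of jar_small between 0.009 and 0.017 m and height (world z) of jar_large between 0.009 and 0.017 m and height (world z) of jar_biggest between 0.009 and 0.017 m); the robot touches nothing.
It fails at once if the 55 mm jar is tipped by more than 0.6 rad (angle between jar_tiny's own z axis and vertical above 0.6 rad).
It fails at once if the 70 mm jar is tipped by more than 0.6 rad (angle between jar_small's own z axis and vertical above 0.6 rad).
It fails at once if the 85 mm jar is tipped by more than 0.6 rad (angle between jar_large's own z axis and vertical above 0.6 rad).
It fails at once if the 100 mm jar is tipped by more than 0.6 rad (angle between jar_biggest's own z axis and vertical above 0.6 rad).
It also fails if it takes over 128 s, if anything falls off the work surface, if the arm or the gripper's body presses on something with over 40 N, if the wrist force passes 120 N, or if a joint passes its speed limit or range.

ROBOT

A 6-joint arm with a two-finger parallel gripper is mounted at the origin on the work surface. World frame = base frame: x ahead of the robot, y to its left, z up, the work surface at z = 0. Lengths are in m, angles in rad, forces in N, time in s.
With the tool pointing down it reaches from about 0.4 to 0.825 m from the base axis. Payload 7 kg.
Tool frame: the origin (TCP) lies midway between the tips of the shut fingers; the grasp point (between the pads) lies 19 mm behind it; z points along the fingers, y is the line along which they close (so a half turn about z gives the same grasp; the last joint's range is limited). The gripper opens to 88 mm and grips with 3 to 60 N. Pads are 19 mm wide; open, the fingers measure 130 mm over their backs; the gripper's body (78 mm by 193 mm) begins 47 mm behind the grasp point.
Start: joints at [-0.907, 0.359, 0.012, 0, -1.224, -0.288], TCP at [0.248, -0.628, 0.201] pointing down, gripper open.
Joint ranges: [-3.07, 3.07], [-1.43, 2.12], [-1.02, 1.25], [-3.03, 1.67], [-3.05, -0], [-3.03, 3.03]. Speed limits (rad/s): [2.39, 2.39, 3.01, 3.14, 3.14, 3.14].

INTERFACE

Orientations are given as [roll, pitch, yaw] about the fixed x, y, z axes, in that order (R = Rz(yaw) Ry(pitch) Rx(roll)).
In Python, from bench import r, hand, kinematics, monitor, viewer, job_done gives the robot as it stands. Calls block until the motion is done:
- r.move_ptp(position, orientation): joint-space move of the TCP to a pose.
- r.line_to(position, frame=None, feed=0.15, stop_force=None): straight line of the TCP; frame=None keeps the orientation; feed is the mean speed in m/s. With stop_force (N) it stops when the force on the tool has changed by that much, and returns True; else False.
- r.movej(angles): joint-space move.
- hand.release() and hand.gripper_close(): open the fingers fully, or close them until they stop; the grip force is fixed at half the most.
- r.wait(seconds).
- kinematics.solve_ik(position, orientation): joint angles nearest the present ones, or None.
- monitor.get_state(): the state.
- viewer.grab_frame(name): name is "side" or "top"; returns (picture, depth): 420x560x3 uint8, red, green, blue; 420x560 float32, m along the optical axis (not along the pixel's ray), 0 where there is no reading.
- viewer.camera_model(name): a dict with "fov_y" (degrees; the focal length in pixels is half the picture's height over the tangent of half this angle, whatever the lens; pixels are square), "cx", "cy" (the principal point, pixels), "R" (3x3) and "t" (3): a world point X has camera coordinates R X + t. Camera axes: x right, y down, z forward; pixel columns grow to the right and rows downward; lengths in m; the calibration is good to about 2 mm. A picture is of the moment at which its call begins. camera_model takes no time and is no camera call.
A pose or a line that the arm cannot do raises r.MotionError and nothing moves.
- job_done(): hands the job in; it is judged then, once.
The state is a dict: "time_s": time; "joint_pos": joint angles; "joint_vel": joint speeds; "joint_efforts": joint torques, N m; "position": TCP position; "tool_rot": TCP orientation; "wrist_force": force on the tool from outside, world axes, zero at the start; "torque": the same for the moment, N m; "width": finger opening in m; "gripper_force": force on a finger pad.
Only numpy, scipy, OpenCV 4.12 (cv2) and the standard library are available. Lean on these libraries where they do the work, as an engineer would, in place of code of your own. Each camera call takes 0.05 s, during which the arm holds its last target. There are 200 camera calls.

## Working session

There is one attempt and no reset: what is moved stays moved. The work goes in short steps, each a Python script; the robot and the scene stay as the last script left them, time stands still between calls to the robot, and variables do not carry over. Pictures are saved under pics/ and viewed, at most 14 in all, crops included, and the job is handed in when it is done.

```bash
mkdir -p pics
python3 - <<'E'
from bench import viewer,monitor
import cv2,numpy as np
for n in("top","side"):
    p,d=viewer.grab_frame(n); cv2.imwrite(f"pics/{n}0.png",p[:,:,::-1]); np.savez(f"{n}0.npz",p=p,d=d)
    m=viewer.camera_model(n); print(n,m, (d==0).mean())
print(monitor.get_state())
E
```

```text
top {'fov_y': 55.2994065024672, 'cx': 280.4833555283905, 'cy': 203.26700242595902, 'R': array([[-0.01491801, -0.99937528, -0.03203907],
       [-0.9826931 ,  0.02057092, -0.18409537],
       [ 0.18463944,  0.02873823, -0.98238607]]), 't': array([0.03389964, 0.5197587 , 0.66655219])} 0.003864795918367347
side {'fov_y': 46.94153373098598, 'cx': 278.2751865704229, 'cy': 208.7325829989177, 'R': array([[-0.90653127, -0.42209548,  0.00603862],
       [-0.27518217,  0.58003801, -0.76670117],
       [ 0.32011847, -0.6967003 , -0.64197574]]), 't': array([0.49696379, 0.16870996, 0.98337036])} 0.004077380952380952
{'time_s': 0.1, 'joint_pos': array([-9.06923445e-01,  3.59319192e-01,  1.11368569e-02, -3.02704439e-04,
       -1.22415240e+00, -2.88120570e-01]), 'joint_vel': array([-0.00031486, -0.00040065,  0.00227775, -0.00060336, -0.00021076,
       -0.00043172]), 'joint_efforts': array([-1.52336746e-03, -5.84163880e+01,  2.93749166e+01,  7.01550096e+00,
        1.01061471e-02, -5.53364100e-05]), 'position': array([ 0.24749606, -0.62744831,  0.20030902]), 'tool_rot': array([ 3.14003680e+00, -1.64331153e-04, -2.76594327e+00]), 'wrist_force': array([-0.56447971,  0.31796214,  0.16587303]), 'torque': array([0.02623665, 0.0347086 , 0.01192719]), 'gripper_force': 0.0, 'width': 0.08790896520627879}
```

View pics/top0.png

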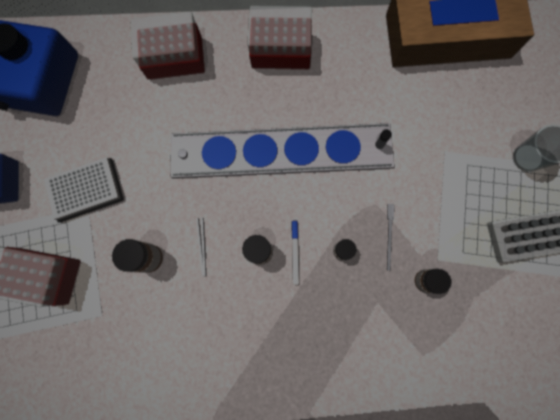

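View pics/side0.png

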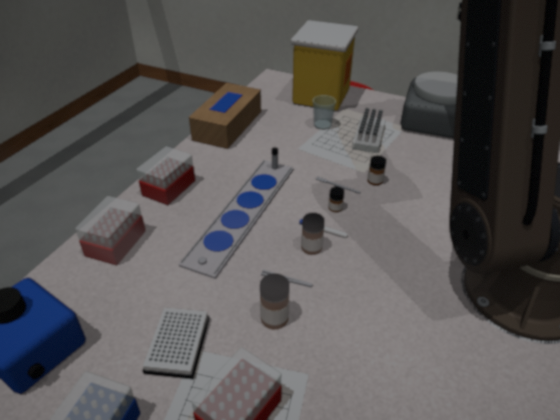

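```bash
cat > h.py <<'E'
import numpy as np,cv2
from bench import viewer
def cloud(n,d):
    m=viewer.camera_model(n); h,w=d.shape; f=h/2/np.tan(np.radians(m["fov_y"])/2)
    v,u=np.mgrid[:h,:w]; c=np.stack([(u-m["cx"])/f*d,(v-m["cy"])/f*d,d],-1)
    return (c-m["t"])@m["R"]
E
python3 - <<'E'
from h import *
for n in("top","side"):
    q=np.load(n+"0.npz"); P=cloud(n,q["d"]); p=q["p"].astype(int)
    print(n,"strip z", [P[y,x].round(4) for y,x in ([(300,330),(60,30),(230,150),(153,218)] if n=="top" else [(300,400),(240,218),(200,330)])])
    seeds=[(257,130),(249,257),(249,346),(281,436)] if n=="top" else [(290,274),(223,312),(192,336),(163,376)]
    for (y,x),H in zip(seeds,[.1,.085,.055,.07]):
        s=np.s_[y-30:y+31,x-30:x+31]; Q=P[s]; m=(abs(Q[...,2]-H)<.006)
        k,l,st,ce=cv2.connectedComponentsWithStats(m.astype(np.uint8)); i=1+np.argmax(st[1:,4]); T=Q[l==i]
        c,r=cv2.minEnclosingCircle(T[:,:2].astype(np.float32)); print(H,np.round(c,4),round(r,4),np.median(T,0).round(4),T.mean(0).round(4),len(T),Q[...,2].max())
    b=((p[...,2]>p[...,0]+50)&(abs(P[...,2]-.013)<.01)&(abs(P[...,1])<.5)).astype(np.uint8)
    k,l,st,ce=cv2.connectedComponentsWithStats(b)
    for i in range(1,k):
        if st[i,4]>150: 
            T=P[l==i]; print("pad",ce[i].round(1),st[i,4],T.mean(0).round(4),np.round(cv2.minEnclosingCircle(T[:,:2].astype(np.float32))[0],4))
E
```

```text
top strip z [array([ 0.3485, -0.0615, -0.001 ]), array([0.791 , 0.4813, 0.0891]), array([ 0.4829,  0.2756, -0.0005]), array([0.628 , 0.1447, 0.0137])]
0.1 [0.4298 0.2748] 0.0269 [0.4297 0.2743 0.0993] [0.4296 0.2744 0.0994] 857 0.7515828707230962
0.085 [0.4378 0.0655] 0.0239 [0.4373 0.0654 0.0843] [0.4376 0.0654 0.0843] 641 0.7515828707230962
0.055 [ 0.4368 -0.0874] 0.018 [ 0.4367 -0.087   0.0543] [ 0.4368 -0.0872  0.0542] 342 0.7515828707230962
0.07 [ 0.3806 -0.2354] 0.021 [ 0.3804 -0.2344  0.0691] [ 0.3805 -0.2346  0.069 ] 522 0.7515828707230962
pad [342.6 146.3] 868 [ 0.6361 -0.0954  0.012 ] [ 0.6367 -0.0957]
pad [301.  148.1] 855 [ 0.6344 -0.0155  0.012 ] [ 0.6345 -0.0155]
pad [259.6 150.1] 867 [0.6324 0.0644 0.0121] [0.6328 0.0643]
pad [218.4 152. ] 862 [0.6305 0.1442 0.0121] [0.6307 0.1443]
side strip z [array([0.2207, 0.1287, 0.001 ]), array([0.6284, 0.1452, 0.0137]), array([ 0.4455, -0.0714,  0.0333])]
0.1 [0.4279 0.2749] 0.0279 [0.4275 0.2773 0.0995] [0.4275 0.2771 0.0994] 583 0.757649066314603
0.085 [0.4368 0.0667] 0.0254 [0.4357 0.0686 0.0846] [0.4358 0.0679 0.0844] 303 0.757649066314603
0.055 [ 0.4359 -0.0869] 0.0201 [ 0.4347 -0.0844  0.0544] [ 0.4348 -0.0856  0.0543] 130 0.757649066314603
0.07 [ 0.3776 -0.2349] 0.0227 [ 0.3782 -0.2328  0.0697] [ 0.3785 -0.2325  0.0693] 147 0.757649066314603
pad [263.4 181.5] 280 [ 0.6343 -0.094   0.0129] [ 0.6353 -0.0959]
pad [249.5 199.3] 331 [ 0.6328 -0.0139  0.0127] [ 0.6329 -0.0134]
pad [234.6 218.9] 362 [0.6304 0.0658 0.0128] [0.6309 0.0655]
pad [217.8 240.5] 444 [0.6288 0.1455 0.0126] [0.6283 0.1441]
```

The post stands beyond the right-hand pad (y≈-0.095), so the biggest jar goes there. The top and side measurements agree to about 2 mm.

```bash
cat > pp.py <<'E'
from bench import r,hand,kinematics,monitor
import numpy as np
YAW=-np.pi/2; O=[np.pi,0,YAW]; UP=.21
# name: (H, grasp height, pick xy, place xy)
J={"biggest":(.100,.068,(.4292,.2750),(.6357,-.0952)),"large":(.085,.065,(.4372,.0660),(.6338,-.0150)),
   "small":(.070,.050,(.3796,-.2350),(.6318,.0648)),"tiny":(.055,.038,(.4363,-.0872),(.6300,.1446))}
def st(t):
    s=monitor.get_state(); print(t,round(s["time_s"],1),s["position"].round(4),"w",round(s["width"],4),"F",s["wrist_force"].round(1),flush=True); return s
def run(n):
    H,g,a,b=J[n]; g-=.019
    if abs(monitor.get_state()["tool_rot"][2]-YAW)>.1: r.move_ptp([*a,UP],O)
    else: r.line_to([*a,UP],feed=.3)
    r.line_to([*a,g+.0],feed=.12); st("down"); hand.gripper_close(); s=st("grip")
    assert abs(s["width"]-{"biggest":.054,"large":.048,"small":.042,"tiny":.036}[n])<.006
    r.line_to([*a,UP],feed=.15); st("up")
    r.line_to([*b,UP],feed=.25)
    r.line_to([*b,g+.013+.008],feed=.15); r.wait(.2)
    hit=r.line_to([*b,g+.013-.003],feed=.02,stop_force=4); st(f"placed {hit}")
    hand.release(); r.wait(.2); r.line_to([*b,UP],feed=.15); st("clear")
E
python3 - <<'E'
from pp import *
for n,(H,g,a,b) in J.items():
    for p in (a,b):
        for z in (g-.019,UP): print(n,np.round(kinematics.solve_ik([*p,z],O),2))
run("biggest")
E
```

```text
biggest [ 0.96  0.25 -0.55  0.   -0.78 -0.96]
biggest [ 0.96  0.08 -0.33  0.   -1.16 -0.96]
biggest [ 0.15  0.43 -0.25  0.   -0.89 -0.15]
biggest [ 0.15  0.3  -0.05  0.   -1.22 -0.15]
large [ 0.6   0.15 -0.69  0.   -0.73 -0.6 ]
large [ 0.6  -0.04 -0.46  0.   -1.16 -0.6 ]
large [ 0.28  0.43 -0.27  0.   -0.87 -0.28]
large [ 0.28  0.29 -0.07  0.   -1.21 -0.28]
small [-0.11  0.18 -0.7   0.   -0.69  0.11]
small [-0.11 -0.04 -0.45  0.   -1.16  0.11]
small [ 0.41  0.44 -0.28  0.   -0.85 -0.41]
small [ 0.41  0.29 -0.07  0.   -1.21 -0.41]
tiny [ 0.25  0.2  -0.71  0.   -0.66 -0.25]
tiny [ 0.25 -0.04 -0.45  0.   -1.16 -0.25]
tiny [ 0.53  0.47 -0.26  0.   -0.83 -0.53]
tiny [ 0.53  0.31 -0.04  0.   -1.22 -0.53]
down 4.8 [0.4296 0.2754 0.0496] w 0.0877 F [ 0.1 -0.1  0.5]
grip 5.5 [0.4293 0.2751 0.0491] w 0.0538 F [ 1.1 -0.3  1.1]
up 6.7 [0.4287 0.2746 0.209 ] w 0.0533 F [ 0.4 -0.8 -2.7]
placed True 10.2 [ 0.6359 -0.0953  0.062 ] w 0.0536 F [ 0.7 -0.4  5. ]
clear 12.4 [ 0.6351 -0.0951  0.2088] w 0.0874 F [0.2 0.2 0.1]
```

Run:
```python
from pp import *
for n in("large","small","tiny"): print(n); run(n)
r.line_to([.4,-.3,UP],feed=.3); r.wait(.5); st("park")
from h import *
p,d=viewer.grab_frame("top"); P=cloud("top",d)
for n,(H,g,a,b) in J.items():
    m=(abs(P[...,2]-H-.013)<.006)&(np.hypot(P[...,0]-b[0],P[...,1]-b[1])<.04)
    c,rr=cv2.minEnclosingCircle(P[m][:,:2].astype(np.float32)); print(n,"err",np.round(np.array(c)-b,4),"r",round(rr,4),np.median(P[m][:,2]).round(4))
cv2.imwrite("pics/top1.png",p[:,:,::-1]); p,_=viewer.grab_frame("side"); cv2.imwrite("pics/side1.png",p[:,:,::-1])
```

```text
large
down 14.9 [0.4376 0.0662 0.0465] w 0.0873 F [ 0.2  0.3 -0.5]
grip 15.6 [0.4373 0.0661 0.046 ] w 0.0469 F [-0.2  0.8  0.8]
up 16.9 [0.4366 0.0658 0.2091] w 0.0475 F [-0.3 -0.3 -2. ]
placed True 19.6 [ 0.6339 -0.0151  0.059 ] w 0.0471 F [0.2 0.1 4.8]
clear 21.8 [ 0.6332 -0.0151  0.2089] w 0.0875 F [ 0.4 -0.4 -0.1]
small
down 24.7 [ 0.3801 -0.2351  0.0315] w 0.0875 F [-0.5  0.4  0.3]
grip 25.5 [ 0.3797 -0.235   0.031 ] w 0.0409 F [ 0.3 -0.7  0.2]
up 26.9 [ 0.379  -0.2348  0.2091] w 0.0411 F [ 0.3  0.5 -1.5]
placed True 30.4 [0.6319 0.0647 0.044 ] w 0.0412 F [ 0.4 -0.1  3.9]
clear 32.8 [0.6312 0.0647 0.2088] w 0.0879 F [-0.5  0.2  0.2]
tiny
down 35.5 [ 0.4367 -0.0871  0.0195] w 0.0876 F [0.3 0.1 0.5]
grip 36.4 [ 0.4364 -0.0872  0.019 ] w 0.035 F [ 0.4 -0.4  0.5]
up 37.9 [ 0.4357 -0.0872  0.2091] w 0.0348 F [-0.4 -0.2 -0.6]
placed True 41.2 [0.6302 0.1446 0.0319] w 0.0351 F [-1.3  0.9  5.7]
clear 43.7 [0.6295 0.1444 0.2089] w 0.0877 F [ 0.7 -0.2 -0.2]
park 46.0 [ 0.4001 -0.2999  0.21  ] w 0.088 F [-0.3  1.1 -0.3]
biggest err [0.0002 0.0009] r 0.0272 0.1118
large err [0.0001 0.0001] r 0.0242 0.0969
small err [ 0.0005 -0.0007] r 0.0214 0.082
tiny err [ 0.0004 -0.0002] r 0.0183 0.067
```

View pics/side1.png

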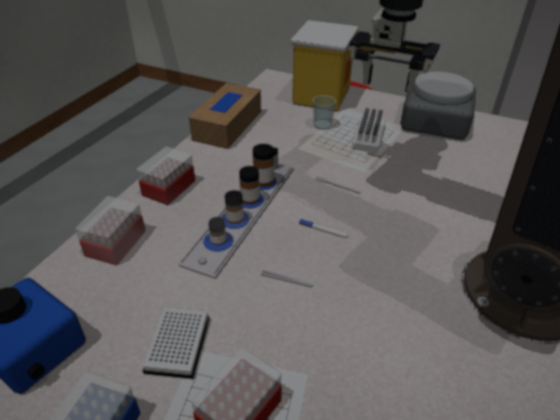

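The picture shows all four jars upright on their pads, from the biggest by the post at about (264,165) to the tiniest at (217,235). The gripper is well clear of them.

```bash
python3 -c "from bench import job_done; print(job_done())"
```

```text
the job is handed in; nothing more can be done
None
```

The job is handed in: all four jars stand upright on their pads, biggest by the post down to tiniest, each measured within about 1 mm of its target position, with the arm finished and clear at 46 s.

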